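Stop the mixer, sniff the vessel's gasket, reset the stop

TASK

Leak-check the pressure vessel: first push the black mushroom stop button down until it latches, and leave it down while you work. Then take the leak wand from its rest and guide its nose tip slowly (about 3 cm a second) along the black gasket line, on the line or just above it and without pressing hard, from the front clamp on the left to the front clamp on the right as the robot sees them. Lay the wand back in its rest as it was, let go, and only then turn the mushroom head clockwise so that it springs up again; leave the other things on the bench where they are.

Things in the scene. Friction and masses are not known exactly. Their poses are not given: they have to be found in the camera images.
- stop_press (a joint): travel of the mushroom stop button along its axis, m: 0 = up, 0.010 = where it rests when latched down, 0.014 = bottom of its stroke. It must be pushed past 0.011 to latch; this takes about 5 N.
- stop_turn (a joint): turn of the mushroom head, rad: 0 = at rest, grows clockwise as one looks at the head, end stop at 1.4; a weak spring turns it back. With the button latched down, a turn past about 0.7 frees the latch and, once let go, the button springs up.
- stop_top (a point): centre of the top of the black round mushroom head; z axis points outward along the button's axis, 28 degrees off vertical towards the station's front (its -x). Moves with the press, not the turn. Head 58 mm wide, 28 mm high, straight-sided (fit to grip) from 9 to 24 mm below this point. This point is 52 mm above the box's sloping face when up, 42 mm when latched.
- station: stop station, fixed: a grey box 130 x 130 x 70 mm, tilted 28 degrees on a dark bracket 160 x 140 mm, highest box edge 137 mm above the table. Origin on the table below the centre of the sloping face; the face centre is 106 mm above it, and looks towards -x and up.
- wand: leak-detector wand, loose, about 0.12 kg: black handle 120 mm long (x), 24 mm wide (y), 28 mm high (z), with a steel nose tube 10 mm thick that leaves the handle's front end along +x for 30 mm, then bends 45 degrees down. Origin at the centre of the handle.
- wand_tip (a point): lowest point of the wand's round nose end: 130 mm ahead (+x) of the handle's centre and 45 mm below it. Axes as the wand's.
- rest: the wand's rest, fixed: aluminium plate 140 x 70 x 8 mm with two grey saddles, 16 mm thick, at x = -44 and +44 mm. Saddle floor 45 mm above the table, side lips 13 mm high and 32 mm apart (inside). The wand lies in it along x, nose to +x, handle's centre over the origin. Origin on the table under its centre.
- rest_seat (a point): where the handle's centre is when the wand lies in its rest: 59 mm above the rest's origin.
- vessel: steel vessel, fixed, flat round top 190 mm wide, 150 mm above the table. A black gasket line 6 mm wide lies flush in the top: a circle of radius 75 mm. Hub 52 mm wide, 50 mm high in the middle. Three dark clamps (16 mm wide, 28 mm high) stand across the line, one at +x, two at 70 degrees either side of -x (the front). Origin on the table under its centre.
- seam0 (a point): point 1 of 6 on the gasket line between the two front clamps, on the side towards the robot, 19.2 degrees (25 mm) apart; the left end, 29 mm from the middle of the left clamp. On the flat top's surface, 150 mm above the table.
- seam1 (a point): point 2 of 6 on the gasket line between the two front clamps, on the side towards the robot, 19.2 degrees (25 mm) apart; counted from the left as the robot sees it. On the flat top's surface, 150 mm above the table.
- seam2 (a point): point 3 of 6 on the gasket line between the two front clamps, on the side towards the robot, 19.2 degrees (25 mm) apart; counted from the left as the robot sees it. On the flat top's surface, 150 mm above the table.
- seam3 (a point): point 4 of 6 on the gasket line between the two front clamps, on the side towards the robot, 19.2 degrees (25 mm) apart; counted from the left as the robot sees it. On the flat top's surface, 150 mm above the table.
- seam4 (a point): point 5 of 6 on the gasket line between the two front clamps, on the side towards the robot, 19.2 degrees (25 mm) apart; counted from the left as the robot sees it. On the flat top's surface, 150 mm above the table.
- seam5 (a point): point 6 of 6 on the gasket line between the two front clamps, on the side towards the robot, 19.2 degrees (25 mm) apart; the right end, 29 mm from the middle of the right clamp. On the flat top's surface, 150 mm above the table.
- beaker: bystander, loose: glass beaker 70 mm wide, 85 mm high; origin at the centre of its underside.
- flask: bystander, loose: green glass flask 80 mm wide, 125 mm high; origin at the centre of its underside.
- bottle: bystander, loose: amber bottle 68 mm wide, 170 mm high; origin at the centre of its underside.
- jar: bystander, loose: white jar 72 mm wide, 100 mm high; origin at the centre of its underside.
- can: bystander, loose: bare metal can 66 mm wide, 120 mm high; origin at the centre of its underside.
- weight: bystander, loose: brass weight 60 mm wide, 80 mm high; origin at the centre of its underside.
- spanner: bystander, loose: spanner 180 mm long lying flat; origin at the centre of its underside.
Things that resemble listed ones, but are neither listed nor needed, are in the scene too. What is meant by the wand is not turquoise, and is the smaller of those in its own colour.

How it is judged:
On the way, in this order (a step that is already met when the one before it is completed fails the run):
1. the stop button is pushed down past the latching point (more than 8 mm) (value of joint stop_press above 0.008 m), for 0.2 s.
2. with the stop latched down, the wand's tip is within 10 mm of gasket point 1 of 6 for 0.2 s (value of joint stop_press above 0.008 m and distance between wand_tip and seam0 below 0.01 m), for 0.2 s.
3. with the stop latched down, the wand's tip is within 10 mm of gasket point 2 of 6 for 0.2 s (value of joint stop_press above 0.008 m and distance between wand_tip and seam1 below 0.01 m), for 0.2 s.
4. with the stop latched down, the wand's tip is within 10 mm of gasket point 3 of 6 for 0.2 s (value of joint stop_press above 0.008 m and distance between wand_tip and seam2 below 0.01 m), for 0.2 s.
5. with the stop latched down, the wand's tip is within 10 mm of gasket point 4 of 6 for 0.2 s (value of joint stop_press above 0.008 m and distance between wand_tip and seam3 below 0.01 m), for 0.2 s.
6. with the stop latched down, the wand's tip is within 10 mm of gasket point 5 of 6 for 0.2 s (value of joint stop_press above 0.008 m and distance between wand_tip and seam4 below 0.01 m), for 0.2 s.
7. with the stop latched down, the wand's tip is within 10 mm of gasket point 6 of 6 for 0.2 s (value of joint stop_press above 0.008 m and distance between wand_tip and seam5 below 0.01 m), for 0.2 s.
8. the wand lies in its rest, nose forward, let go and still, the stop still down (value of joint stop_press above 0.008 m and distance between wand and rest_seat below 0.015 m and angle between the x axis of wand and the x axis of rest, either way round below 0.15 rad and x of wand_tip in the frame of rest above 0.1 m and z of wand in the frame of rest below 0.064 m and y of wand in the frame of rest between -0.008 and 0.008 m and linear speed of wand below 0.02 m/s and contact force between the fingers and wand below 0.1 N), for 0.3 s.
At the end, for the whole second after the job is handed in: The button is up again (less than 3 mm down) and the wand lies at rest in its saddles, nose forward: handle's centre within 15 mm of the seat, within 8 mm sideways, no more than 5 mm above its seat, within 0.15 rad of the rest's direction (value of joint stop_press below 0.003 m and distance between wand and rest_seat below 0.015 m and angle between the x axis of wand and the x axis of rest, either way round below 0.15 rad and x of wand_tip in the frame of rest above 0.1 m and z of wand in the frame of rest below 0.064 m and y of wand in the frame of rest between -0.008 and 0.008 m and linear speed of wand below 0.02 m/s); the robot touches nothing.
It fails at once if the wand presses harder than 25 N on the vessel (contact force between wand and vessel above 25 N).
It fails at once if one of the bystanders is pushed more than 30 mm from its place (distance of any of beaker, flask, bottle, jar, can, weight, spanner from where it was at the start of the episode above 0.03 m).
It also fails if it takes over 72 s, if anything falls off the work surface, if the arm or the gripper's body presses on something with over 40 N, if the wrist force passes 120 N, or if a joint passes its speed limit or range.

ROBOT

A 6-joint arm with a two-finger parallel gripper is mounted at the origin on the work surface. World frame = base frame: x ahead of the robot, y to its left, z up, the work surface at z = 0. Lengths are in m, angles in rad, forces in N, time in s.
With the tool pointing down it reaches from about 0.4 to 0.825 m from the base axis. Payload 7 kg.
Tool frame: the origin (TCP) lies at the centre of the arm's flange, where the gripper is bolted on; the fingertips stand 178 mm ahead of it and the grasp point (between the pads) lies arm.tcp_to_grasp ahead of it (arm.tcp_to_grasp is the distance from the TCP to the grasp point, in m); z points along the fingers, y is the direction in which the jaws open and shut (so a half turn about z gives the same grasp; the last joint's range is limited). The gripper opens to 88 mm and grips with 3 to 60 N. Pads are 19 mm wide; open, the fingers measure 130 mm over their backs; the gripper's body (78 mm by 193 mm) begins 47 mm behind the grasp point.
Start: joints at [-0.982, 0.359, 0.012, 0, -1.224, -0.288], TCP at [0.2, -0.645, 0.405] pointing down, gripper open.
Joint ranges: [-3.07, 3.07], [-1.43, 2.12], [-1.02, 1.25], [-3.03, 1.67], [-3.05, -0], [-3.03, 3.03]. Speed limits (rad/s): [2.39, 2.39, 3.01, 3.14, 3.14, 3.14].

INTERFACE

Orientations are given as [roll, pitch, yaw] about the fixed x, y, z axes, in that order (R = Rz(yaw) Ry(pitch) Rx(roll)).
In Python, from station import arm gives the robot as it stands.
- The arm moves only by the tool move_arm, never from a script. Its argument "deltas" is a list of rows, each a list of 6 numbers: the shift along the world's x, y, z in mm, then the turn, a rotation vector about the world's x, y, z in degrees. In form: [[tx, ty, tz, ax, ay, az], ...]. A call has exactly 5 rows; each row shifts and turns the commanded pose from where the row before left it; what a row does not reach is not made up. A row lasts 1/12 s, in which the tool goes at most 41.7 mm and 7.16 degrees, less where a joint would pass 70% of its speed; a pose out of reach is approached as far as the arm can. A call with a gripper value outside its range is refused whole. "claw" is the closure in counts, from 0 (fully open) to 255 (shut), set as the call begins (left out, the last holds). The fingers move at their own pace and stop on an object; "squeeze" is the grip in N (left out, the last holds). Time passes only in rows, so rows that do not move let the fingers close, or fill a call up. It gives the time, the measured TCP pose, the force and the opening at its end, in the units of the state.
- arm.get_state(): the state, without advancing time (a new reading comes with each control period).
- arm.grab_frame(name): name is "scene" or "top"; returns the picture (480x640x3 uint8, red, green, blue); there is no depth.
- arm.calibration(name): a dict with "intrinsics" (3x3 intrinsics, pixels), "T" (4x4, takes a point from camera to world coordinates). Camera axes: x right, y up, looking along -z (the intrinsics and any distortion apply to the point x, -y, -z); pixel columns grow to the right and rows downward; lengths in m; the calibration is good to about 2 mm. A picture is of the moment at which its call begins. calibration takes no time and is no camera call.
- arm.job_done(): hands the job in, once; it reports no verdict.
Trained networks look in the newest picture that a camera, given by its name, has taken for a name from the list of things; names that differ only in an ending like _2 or _b are one class to them, and where a whole thing is asked for, a point or a joint stands for the part that bears it (a point fixed in the world has none). Each returns a list of dicts, best first, with "score" (0 to 1); they miss things now and then, are a little off and sometimes report something else, mostly with a low value. They report only what shows in the picture. A call takes as long as a camera call. They do not tell look-alikes from the thing itself.
- arm.spot_in(thing, camera): "xy" ([column, row] in pixels, amid what is visible of it).
- arm.masks_of(thing, camera): "pixels" (480x640 bool, what is visible of it) and "xy" ([column, row] in pixels, amid what is visible of it).
- arm.spot_point(thing, camera): "xy" ([column, row] in pixels: a listed point, or the origin of a listed thing).
The state is a dict: "t": time; "q": joint angles; "qd": joint speeds; "joint_efforts": joint torques, N m; "eef_pos": TCP position; "ee_rot": TCP orientation; "force": force on the tool from outside, world axes, zero at the start; "moment": the same for the moment, N m; "width": finger opening in m.
Only numpy, scipy, OpenCV 4.12 (cv2) and the standard library are available. Lean on these libraries where they do the work, as an engineer would, in place of code of your own. Each camera call takes 0.05 s, during which the arm holds its last target. There are 200 camera calls.

## Working session

There is one attempt and no reset: what is moved stays moved. The work goes in short steps, Python scripts to look and compute and a tool call to move; the robot and the scene stay as the last step left them, time stands still between calls to the robot, and variables do not carry over. Pictures are saved under pics/ and viewed, about 8 in all and at most 12, crops included, and the job is handed in when it is done.

Besides the shell and the picture viewer there is one more tool, called after "Request:" as name(argument=value, ...), one argument or row to a line, values as JSON. move_arm: Moves the arm, as the interface text tells. Its arguments: {"type":"object","properties":{"deltas":{"type":"array","items":{"type":"array","items":{"type":"number"}}},"claw":{"type":"number"},"squeeze":{"type":"number"}},"required":["deltas"]}

```bash
mkdir -p pics; ls; python3 - <<'E'
from station import arm
import cv2,numpy as np
print(arm.get_state()['eef_pos'],arm.get_state()['ee_rot'],arm.tcp_to_grasp,arm.get_state()['width'])
for c in ['scene','top']:
    im=arm.grab_frame(c); cv2.imwrite(f'pics/{c}0.png',im[:,:,::-1])
    k=arm.calibration(c); print(c,np.round(k['intrinsics'],1).tolist(),np.round(k['T'],3).tolist(),k.keys())
    for t in ['stop_top','station','wand','wand_tip','rest','rest_seat','vessel','seam0','seam5','seam2']:
        print(t,[(np.round(d['xy']).tolist(),round(d['score'],2)) for d in arm.spot_point(t,c)[:4]])
E
```

```text
pics
[ 0.19993585 -0.64448719  0.40370653] [ 3.13990129e+00 -1.04429567e-04 -2.84091226e+00] 0.1593 0.08758739782904706
scene [[525.2, 0.0, 322.3], [0.0, 525.2, 240.7], [0.0, 0.0, 1.0]] [[-0.28, -0.534, 0.798, 1.573], [0.96, -0.173, 0.222, 0.322], [0.02, 0.828, 0.561, 0.841], [0.0, 0.0, 0.0, 1.0]] dict_keys(['intrinsics', 'T'])
stop_top [([208.0, 192.0], 0.61)]
station []
wand [([418.0, 265.0], 0.9), ([288.0, 214.0], 0.75), ([431.0, 231.0], 0.72), ([164.0, 308.0], 0.64)]
wand_tip [([399.0, 307.0], 0.86), ([245.0, 212.0], 0.77), ([414.0, 205.0], 0.76)]
rest [([413.0, 282.0], 0.59)]
rest_seat [([422.0, 268.0], 0.67), ([415.0, 279.0], 0.27)]
vessel [([278.0, 299.0], 0.7)]
seam0 [([291.0, 229.0], 0.91), ([304.0, 240.0], 0.75), ([269.0, 232.0], 0.69), ([264.0, 235.0], 0.68)]
seam5 [([291.0, 229.0], 0.91), ([304.0, 240.0], 0.75), ([269.0, 232.0], 0.69), ([264.0, 235.0], 0.68)]
seam2 [([291.0, 229.0], 0.91), ([304.0, 240.0], 0.75), ([269.0, 232.0], 0.69), ([264.0, 235.0], 0.68)]
top [[564.3, 0.0, 326.6], [0.0, 564.3, 230.1], [0.0, 0.0, 1.0]] [[0.016, 0.997, -0.073, 0.411], [-1.0, 0.017, 0.009, 0.041], [0.01, 0.072, 0.997, 1.627], [0.0, 0.0, 0.0, 1.0]] dict_keys(['intrinsics', 'T'])
stop_top [([456.0, 260.0], 0.73)]
station [([446.0, 256.0], 0.7), ([373.0, 199.0], 0.42)]
wand [([382.0, 315.0], 0.82), ([233.0, 242.0], 0.67), ([446.0, 255.0], 0.65), ([231.0, 324.0], 0.58)]
wand_tip [([247.0, 197.0], 0.94), ([254.0, 381.0], 0.8), ([348.0, 208.0], 0.62), ([428.0, 300.0], 0.57)]
rest [([238.0, 241.0], 0.83)]
rest_seat [([236.0, 246.0], 0.82)]
vessel [([354.0, 186.0], 0.78), ([456.0, 260.0], 0.35)]
seam0 [([354.0, 205.0], 0.94), ([347.0, 206.0], 0.9), ([367.0, 204.0], 0.85), ([330.0, 197.0], 0.74)]
seam5 [([354.0, 205.0], 0.94), ([347.0, 206.0], 0.9), ([367.0, 204.0], 0.85), ([330.0, 197.0], 0.74)]
seam2 [([354.0, 205.0], 0.94), ([347.0, 206.0], 0.9), ([367.0, 204.0], 0.85), ([330.0, 197.0], 0.74)]
```

View pics/scene0.png

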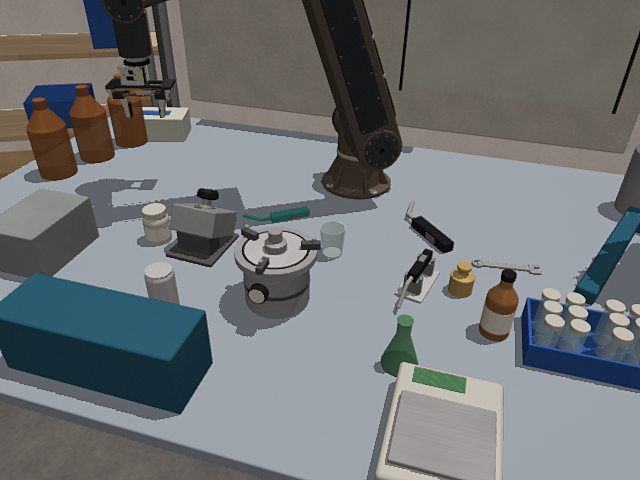

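View pics/top0.png

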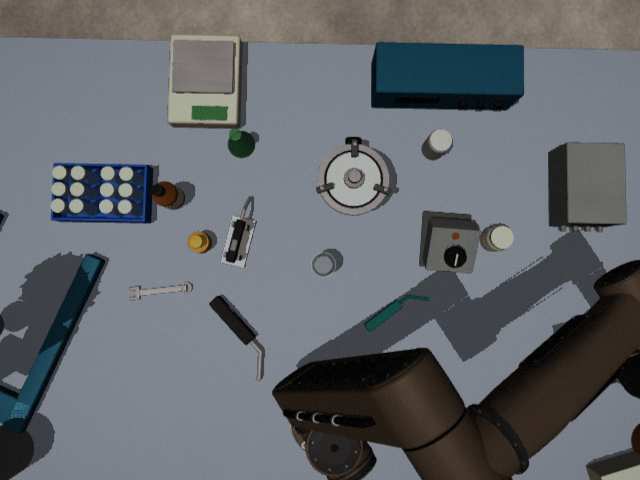

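The top view shows the wand in its rest at (238,241), nose up to (247,197). The larger look-alike is at (232,320) and the turquoise one at (395,312). The vessel is at (354,180) with front clamps at (322,188) and (386,188). The mushroom head is at (456,256).

```bash
cat > h.py <<'E'
import numpy as np,cv2
from station import arm
def ray(c,xy):
    k=arm.calibration(c);K=k['intrinsics'];T=k['T']
    d=np.array([(xy[0]-K[0][2])/K[0][0],-(xy[1]-K[1][2])/K[1][1],-1.]);T=np.array(T)
    return T[:3,3],T[:3,:3]@d
def at(c,xy,z):
    o,d=ray(c,xy); return o+d*(z-o[2])/d[2]
def pix(c,P):
    k=arm.calibration(c);T=np.array(k['T']);p=T[:3,:3].T@(np.asarray(P)-T[:3,3]);p=p*[1,-1,-1]
    q=np.array(k['intrinsics'])@p;return q[:2]/q[2]
def tri(a,b):
    o1,d1=ray('scene',a);o2,d2=ray('top',b)
    s=np.linalg.lstsq(np.c_[d1,-d2],o2-o1,rcond=None)[0]
    p,q=o1+s[0]*d1,o2+s[1]*d2;return (p+q)/2,np.linalg.norm(p-q)
E
python3 - <<'E'
from h import *
np.set_printoptions(precision=4,suppress=True)
print('tip',at('top',(247,197),.014),tri((399,307),(247,197)))
print('stop',at('top',(456,260),.152),tri((208,192),(456,260)))
t=arm.grab_frame('top');s=arm.grab_frame('scene')
def mk(n,c):
    return [(m['score'],m['pixels'],m['xy']) for m in arm.masks_of(n,c)]
for n,z in [('wand',.073),('vessel',.15),('stop_top',.15),('rest',.008)]:
    for sc,m,xy in mk(n,'top'):
        if sc<.4: continue
        r=cv2.minAreaRect(np.argwhere(m)[:,::-1].astype(np.float32))
        print(n,round(sc,2),m.sum(),np.round(xy),np.round(r[0],1),np.round(r[1],1),round(r[2],1),at('top',r[0],z))
for n in ['beaker','flask','bottle','jar','can','weight','spanner']:
    print(n,[(round(d['score'],2),at('top',d['xy'],0.0)[:2]) for d in arm.spot_point(n,'top')[:3]])
def crop(im,x,y,w,h,f): return cv2.resize(im[y:y+h,x:x+w],None,fx=f,fy=f,interpolation=cv2.INTER_CUBIC)[:,:,::-1]
a=np.hstack([crop(t,210,190,55,80,5)[:400],crop(t,312,132,90,90,400/90)])
b=np.hstack([crop(t,410,200,100,80,2.5),crop(s,225,220,110,80,2.5)])
b=b[:,:a.shape[1]];a=a[:,:b.shape[1]]
cv2.imwrite('pics/m1.png',np.vstack([a,b]));print(a.shape,b.shape)
E
```

```text
tip [0.6198 0.2567 0.014 ] (array([0.6191, 0.252 , 0.0231]), np.float64(0.0071123459428537915))
stop [ 0.4457 -0.312   0.152 ] (array([ 0.4465, -0.3159,  0.1419]), np.float64(0.003077916980510998))
wand 0.93 528 [383. 313.] [393.8 309.1] [15.  67.8] 60.6 [ 0.3105 -0.1604  0.073 ]
wand 0.86 510 [236. 235.] [238.5 230.1] [10.2 65.5] 15.9 [0.5199 0.2697 0.073 ]
wand 0.67 1066 [236. 326.] [241.5 335.5] [92.9 22.5] 56.3 [0.2328 0.2537 0.073 ]
vessel 0.79 4175 [355. 178.] [352.5 179.5] [72.1 70.7] 45.0 [ 0.6536 -0.0385  0.15  ]
stop_top 0.6 4200 [353. 178.] [352.5 179. ] [71.4 71.4] 45.0 [ 0.655  -0.0385  0.15  ]
stop_top 0.57 356 [454. 257.] [455. 257.] [20. 20.] 90.0 [ 0.4536 -0.3099  0.15  ]
rest 0.77 647 [240. 241.] [237.2 241.7] [24.2 48.7] 14.4 [0.4911 0.282  0.008 ]
beaker [(0.71, array([0.4257, 0.0344]))]
flask [(0.67, array([0.7741, 0.2892])), (0.35, array([0.4816, 0.2854])), (0.26, array([0.4885, 0.3908]))]
bottle [(0.56, array([0.6133, 0.4657])), (0.35, array([0.6199, 0.2531])), (0.34, array([ 0.602 , -0.0548]))]
jar [(0.75, array([ 0.6035, -0.0217])), (0.44, array([0.3499, 0.4945])), (0.36, array([0.7815, 0.292 ]))]
can [(0.59, array([ 0.7827, -0.2825])), (0.24, array([0.4953, 0.2935]))]
weight [(0.84, array([0.4847, 0.3901]))]
spanner [(0.8, array([0.3536, 0.4943])), (0.5, array([0.6187, 0.2548]))]
(400, 525, 3) (200, 525, 3)
```

View pics/m1.png

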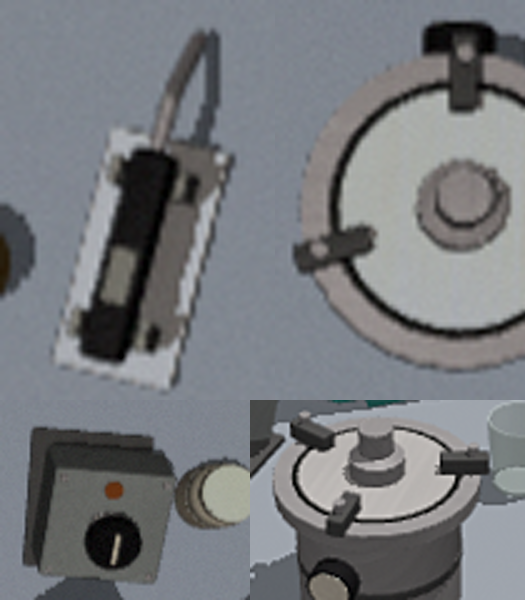

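```bash
cat > fit.py <<'E'
from h import *
from scipy.optimize import minimize,least_squares
np.set_printoptions(precision=4,suppress=True)
def sil(c,pts,S=8,box=None):
    p=np.array([pix(c,q) for q in pts]); h=cv2.convexHull(((p-box[:2]+.5)*S).astype(np.float32))
    m=np.zeros((int(box[3]*S),int(box[2]*S)),np.uint8); cv2.fillConvexPoly(m,h.astype(np.int32),1); return m
def Rz(a): return np.array([[np.cos(a),-np.sin(a),0],[np.sin(a),np.cos(a),0],[0,0,1]])
def fit(model,x0,masks,steps):
    # masks: {cam:(box,upsampled 0/1 mask)}
    def cost(x):
        v=0
        for c,(b,m) in masks.items():
            s=sil(c,model(x),box=b); v+=1-(s&m).sum()/(s|m).sum()
        return v
    x0=np.array(x0,float); sm=np.vstack([x0]+[x0+np.eye(len(x0))[i]*steps[i] for i in range(len(x0))])
    r=minimize(cost,x0,method='Nelder-Mead',options=dict(initial_simplex=sm,xatol=1e-4,fatol=1e-4,maxiter=300)); return r.x,r.fun
def dark(c,im,box,thr,hull=True,minA=40):
    x,y,w,h=box; g=cv2.resize(im[y:y+h,x:x+w].max(2),None,fx=8,fy=8,interpolation=cv2.INTER_CUBIC)
    m=(g<thr).astype(np.uint8)
    n,l,st,_=cv2.connectedComponentsWithStats(m); i=1+np.argmax(st[1:,4]); m=(l==i).astype(np.uint8)
    if hull:
        cs=cv2.findContours(m,0,1)[0]; m[:]=0; cv2.fillConvexPoly(m,cv2.convexHull(np.vstack(cs)),1)
    return m
def circle(c,ctr,n,r):
    a=np.linspace(0,2*np.pi,48); u=np.cross(n,[0,1,0]);u/=np.linalg.norm(u);v=np.cross(n,u)
    return ctr+r*(np.outer(np.cos(a),u)+np.outer(np.sin(a),v))
def wandbox(x):
    return [np.array([x[0],x[1],.059])+Rz(x[2])@np.array([a*.06,b*.012,d*.014]) for a in(-1,1) for b in(-1,1) for d in(-1,1)]
E
python3 - <<'E'
from fit import *
t=arm.grab_frame('top');s=arm.grab_frame('scene')
# wand
b=(218,212,36,55); m=dark('top',t,b,50); x,f=fit(wandbox,[.49,.275,-.25],{'top':(b,m)},[.01,.01,.1]); print('wand',x,f); wt=x
def wtip(x): return np.array([x[0],x[1],.059])+Rz(x[2])@[.13,0,-.045]
print('tip',wtip(x),pix('top',wtip(x)),pix('scene',wtip(x)))
# stop
bt=(435,238,40,36); bs=(190,182,36,30)
mt=dark('top',t,bt,42);ms=dark('scene',s,bs,45,True)
print(mt.sum()/64,ms.sum()/64)
def head(yaw):
    n=Rz(yaw)@[-np.sin(np.radians(28)),0,np.cos(np.radians(28))]
    return lambda x: np.vstack([circle(0,x-d*n,n,.029) for d in(0,.028)])
for yaw in (0,-.1,):
    print('head',yaw,fit(head(yaw),[.445,-.312,.152],{'top':(bt,mt)},[.01,.01,.002])[0],fit(head(yaw),[.445,-.312,.152],{'top':(bt,mt),'scene':(bs,ms)},[.01,.01,.01]))
for p,z in [((42,172),.0755),((157,182),.0755),((168,78),.137)]:
    print('face corner',at('top',(410+p[0]/2.5,200+p[1]/2.5),z))
# gasket
g=t[:,:,:].max(2); P=[]
ys,xs=np.mgrid[140:225,310:400]
for y,x in zip(ys.ravel(),xs.ravel()):
    q=at('top',(x,y),.15); r=np.hypot(q[0]-.6545,q[1]+.0385)
    if .062<r<.088 and g[y,x]<70: P.append(q[:2])
P=np.array(P); r=least_squares(lambda c:np.hypot(*(P-c[:2]).T)-c[2],[.6545,-.0385,.075],loss='soft_l1',f_scale=.002); print('gasket',len(P),r.x)
for n,p in [('L',(325.5,187.8)),('hub',(354,177)),('rear',(353.5,150))]: 
    q=at('top',p,.178)[:2]-r.x[:2]; print(n,q,np.degrees(np.arctan2(q[1],q[0])))
mm=np.hstack([cv2.resize(mt*255,(320,288)),cv2.resize(ms*255,(320,288)),cv2.resize(m*255,(200,288))]);cv2.imwrite('pics/mm.png',mm)
E
```

```text
wand [ 0.4926  0.2793 -0.2237] 0.12093521552810693
tip [0.6193 0.2504 0.014 ] [249.1981 197.1881] [399.459  309.8456]
393.40625 193.71875Traceback (most recent call last):
  File "<stdin>", line 15, in <module>
  File "fit.py", line 16, in fit
    r=minimize(cost,x0,method='Nelder-Mead',options=dict(initial_simplex=sm,xatol=1e-4,fatol=1e-4,maxiter=300)); return r.x,r.fun
    res = _minimize_neldermead(fun, x0, args, callback, bounds=bounds,
                               **options)
    fxe = func(xe)
    fx = function(np.copy(x), *(wrapper_args + args))
  File "fit.py", line 13, in cost
    s=sil(c,model(x),box=b); v+=1-(s&m).sum()/(s|m).sum()
  File "fit.py", line 5, in sil
    p=np.array([pix(c,q) for q in pts]); h=cv2.convexHull(((p-box[:2]+.5)*S).astype(np.float32))
                ~~~^^^^^
  File "h.py", line 10, in pix
    k=arm.calibration(c);T=np.array(k['T']);p=T[:3,:3].T@(np.asarray(P)-T[:3,3]);p=p*[1,-1,-1]
ValueError: time passes only in moves, steps and waits
```

```bash
sed -i 's/arm.calibration(c)/cal(c)/; 2a import functools\ncal=functools.lru_cache(lambda c:arm.calibration(c))' h.py
cat > m2.py <<'E'
from fit import *
t=arm.grab_frame('top');s=arm.grab_frame('scene')
bt=(435,238,40,36); bs=(190,182,36,30)
mt=dark('top',t,bt,42);ms=dark('scene',s,bs,45,True)
def head(yaw):
    n=Rz(yaw)@[-np.sin(np.radians(28)),0,np.cos(np.radians(28))]
    return lambda x: np.vstack([circle(0,x-d*n,n,.029) for d in(0,.028)])
for yaw in (0,-.1,):
    print('head',yaw,fit(head(yaw),[.445,-.312,.152],{'top':(bt,mt)},[.01,.01,.002])[0],fit(head(yaw),[.445,-.312,.152],{'top':(bt,mt),'scene':(bs,ms)},[.01,.01,.01]))
for p,z in [((42,172),.0755),((157,182),.0755),((168,78),.137)]:
    print('face corner',at('top',(410+p[0]/2.5,200+p[1]/2.5),z))
g=t[:,:,:].max(2); P=[]
ys,xs=np.mgrid[140:225,310:400]
for y,x in zip(ys.ravel(),xs.ravel()):
    q=at('top',(x,y),.15); r=np.hypot(q[0]-.6545,q[1]+.0385)
    if .062<r<.088 and g[y,x]<70: P.append(q[:2])
P=np.array(P); r=least_squares(lambda c:np.hypot(*(P-c[:2]).T)-c[2],[.6545,-.0385,.075],loss='soft_l1',f_scale=.002); print('gasket',len(P),r.x)
for n,p in [('L',(325.5,187.8)),('hub',(354,177)),('rear',(353.5,150))]: 
    q=at('top',p,.178)[:2]-r.x[:2]; print(n,q,np.degrees(np.arctan2(q[1],q[0])))
C=np.r_[r.x[:2],.15]
im=cv2.resize(t[130:290,310:520],None,fx=3.8,fy=3.8,interpolation=cv2.INTER_CUBIC)[:,:,::-1].copy()
def dot(P,col):
    p=(pix('top',P)-[310,130]+.5)*3.8; cv2.circle(im,tuple(int(v) for v in p),2,col,-1)
for a in np.arange(0,360,6): dot(C+.075*np.array([np.cos(np.radians(a)),np.sin(np.radians(a)),0]),(0,0,255))
for k in (0,70,-70):
    a=np.radians(k+180 if k else 0); dot(C+[.075*np.cos(a),.075*np.sin(a),.028],(0,255,0))
n=np.array([-.469,0,.883]); H=fit(head(0),[.445,-.312,.152],{'top':(bt,mt)},[.01,.01,.002])[0]
for q in circle(0,H,n,.029): dot(q,(255,255,0))
cv2.imwrite('pics/mm.png',im)
E
python3 m2.py
```

```text
head 0 [ 0.4477 -0.3126  0.1527] (array([ 0.4477, -0.3138,  0.1521]), np.float64(0.3946538305909725))
head -0.1 [ 0.4523 -0.3099  0.1516] (array([ 0.4488, -0.3117,  0.1549]), np.float64(0.4192738499520472))
face corner [ 0.422  -0.25    0.0755]
face corner [ 0.4131 -0.3766  0.0755]
face corner [ 0.5233 -0.372   0.137 ]
gasket 468 [ 0.6563 -0.0401  0.0748]
L [-0.0302  0.0727] 112.57767486834952
hub [-0.0007 -0.0007] -135.4236206239106
rear [0.0702 0.0015] 1.2508974524637806
```

View pics/mm.png

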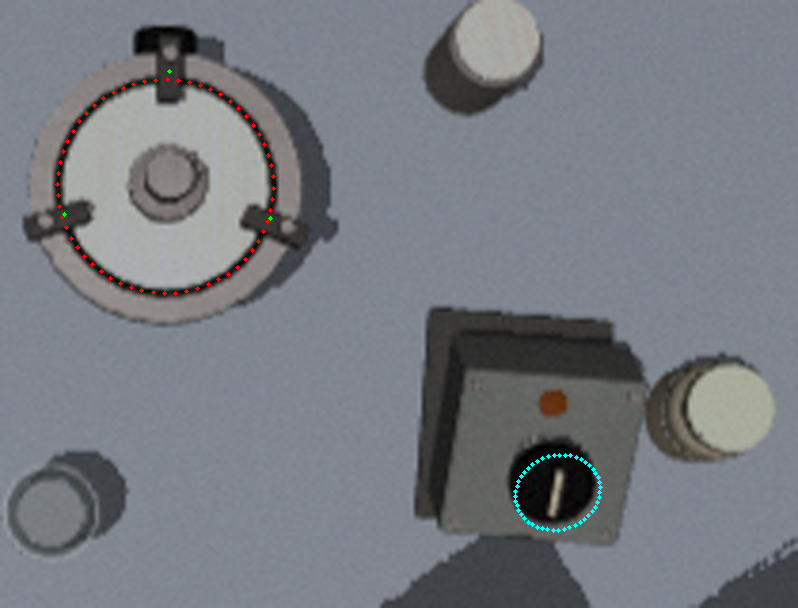

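The overlay shows the red gasket circle and green clamp marks falling on the line and clamps. The ellipse fits the mushroom head at about (556,493) in the crop. Next I'll get the station's yaw from the face corners.

```bash
python3 - <<'E'
from fit import *
from scipy.spatial.transform import Rotation as R
c=[((440,528),.0755),((612,545),.0755),((645,383),.1365),((465,368),.1365)]
q=[at('top',(310+p[0]/3.8-.5,130+p[1]/3.8-.5),z) for p,z in c];print(np.array(q))
b=q[0]-q[1]+q[3]-q[2]; a=q[3]-q[0]+q[2]-q[1]
y1=-np.arctan2(b[0],b[1]);y2=np.arctan2(a[1],a[0]);print(y1,y2)
ctr=np.mean(q,0)
print('face c',ctr,np.linalg.norm(q[0]-q[1]),np.linalg.norm(q[3]-q[0]))
for yaw in (y1,y2,(y1+y2)/2,0):
    n=Rz(yaw)@[-.4695,0,.8829]; print(yaw,'stop',ctr+.052*n,at('top',(455.9,259.6),.152))
st=arm.get_state();print(st['t'],st['q'],R.from_euler('xyz',st['ee_rot']).as_matrix())
E
```

```text
[[ 0.4229 -0.2458  0.0755]
 [ 0.4127 -0.3704  0.0755]
 [ 0.5259 -0.3776  0.1365]
 [ 0.5342 -0.2516  0.1365]]
-0.07391086125156106 -0.057722230261000027
face c [ 0.4739 -0.3114  0.106 ] 0.12505163897353044 0.12705975887077658
-0.07391086125156106 stop [ 0.4496 -0.3096  0.1519] [ 0.4467 -0.3118  0.152 ]
-0.057722230261000027 stop [ 0.4496 -0.3099  0.1519] [ 0.4467 -0.3118  0.152 ]
-0.06581654575628054 stop [ 0.4496 -0.3097  0.1519] [ 0.4467 -0.3118  0.152 ]
0 stop [ 0.4495 -0.3114  0.1519] [ 0.4467 -0.3118  0.152 ]
1.95 [-0.9819  0.3586  0.0119 -0.     -1.2241 -0.2881] [[-0.9551 -0.2963 -0.    ]
 [-0.2963  0.9551  0.    ]
 [-0.      0.     -1.    ]]
```

Request:
move_arm(
  deltas=[
    [9,23,-3,-0.12,-1.86,0],
    [9,23,-3,-0.12,-1.86,0],
    [9,23,-3,-0.12,-1.86,0],
    [9,23,-3,-0.12,-1.86,0],
    [9,23,-3,-0.12,-1.86,0],
  ],
  claw=255,
  squeeze=20,
)

```text
t: 2.37
eef_pos: [0.2452, -0.5286, 0.3895]
ee_rot: [-3.082, 0.153, -2.837]
force: [0.2, -0.7, -0.0]
width: 0.0599
```

Request:
move_arm(
  deltas=[
    [9,23,-3,-0.12,-1.86,0],
    [9,23,-3,-0.12,-1.86,0],
    [9,23,-3,-0.12,-1.86,0],
    [9,23,-3,-0.12,-1.86,0],
    [9,23,-3,-0.12,-1.86,0],
  ],
)

```text
t: 2.78
eef_pos: [0.2902, -0.4136, 0.3747]
ee_rot: [-3.021, 0.305, -2.822]
force: [0.7, -0.5, -1.1]
width: 0.0264
```

Request:
move_arm(
  deltas=[
    [9,23,-3,-0.12,-1.86,0],
    [9,23,-3,-0.12,-1.86,0],
    [9,23,-3,-0.12,-1.86,0],
    [9,23,-3,-0.12,-1.86,0],
    [9,23,-3,-0.12,-1.86,0],
  ],
)

```text
t: 3.2
eef_pos: [0.3352, -0.2987, 0.36]
ee_rot: [-2.953, 0.456, -2.797]
force: [-0.3, -0.5, -0.1]
width: 0.0007
```

```bash
cat > st.py <<'E'
from fit import *
from scipy.spatial.transform import Rotation as R
s=arm.get_state();M=R.from_euler('xyz',s['ee_rot']).as_matrix()
print(s['t'],'tcp',s['eef_pos'],'z',M[:,2],'y',M[:,1],'q',s['q'],'F',s['force'],'w',s['width'])
print('tips',s['eef_pos']+.178*M[:,2],'grasp',s['eef_pos']+arm.tcp_to_grasp*M[:,2])
E
python3 st.py
```

```text
3.2 tcp [ 0.3352 -0.2987  0.36  ] z [ 0.4702 -0.0304 -0.882 ] y [-0.254   0.9525 -0.1682] q [-0.3688 -0.0919 -0.5874 -0.246  -0.6183 -0.7338] F [-0.2827 -0.4518 -0.1498] w 0.0007221974889402969
tips [ 0.4189 -0.3041  0.203 ] grasp [ 0.4101 -0.3035  0.2195]
```

Request:
move_arm(
  deltas=[
    [5.2,-1.4,-9.2,0,0,0],
    [5.2,-1.4,-9.2,0,0,0],
    [5.2,-1.4,-9.2,0,0,0],
    [5.2,-1.4,-9.2,0,0,0],
    [5.2,-1.4,-9.2,0,0,0],
  ],
)

```text
t: 3.62
eef_pos: [0.3614, -0.3075, 0.3124]
ee_rot: [-2.955, 0.452, -2.799]
force: [0.6, -0.6, -0.8]
width: 0.0006
```

Request:
move_arm(
  deltas=[
    [1.4,0,-2.65,0,0,0],
    [1.4,0,-2.65,0,0,0],
    [1.4,0,-2.65,0,0,0],
    [1.4,0,-2.65,0,0,0],
    [1.4,0,-2.65,0,0,0],
  ],
)

```text
t: 4.03
eef_pos: [0.3678, -0.3069, 0.3004]
ee_rot: [-2.954, 0.453, -2.798]
force: [-1.9, -1.8, 1.8]
width: 0.0005
```

```bash
python3 st.py
```

```text
4.0333 tcp [ 0.3678 -0.3069  0.3004] z [ 0.468  -0.0306 -0.8832] y [-0.2542  0.9525 -0.1677] q [-0.3653  0.0431 -0.5965 -0.3044 -0.4807 -0.6668] F [-1.9397 -1.7527  1.8179] w 0.000541705955559486
tips [ 0.4511 -0.3124  0.1432] grasp [ 0.4423 -0.3118  0.1597]
```

Request:
move_arm(
  deltas=[
    [0.5,0,-0.9,0,0,0],
    [0.5,0,-0.9,0,0,0],
    [0.5,0,-0.9,0,0,0],
    [0,0,0,0,0,0],
    [0,0,0,0,0,0],
  ],
)

```text
t: 4.45
eef_pos: [0.3695, -0.3067, 0.2979]
ee_rot: [-2.954, 0.453, -2.797]
force: [-2.9, -1.0, 1.8]
width: 0.0006
```

Request:
move_arm(
  deltas=[
    [0.4,0,-0.7,0,0,0],
    [0.4,0,-0.7,0,0,0],
    [0,0,0,0,0,0],
    [0,0,0,0,0,0],
    [0,0,0,0,0,0],
  ],
)

```text
t: 4.87
eef_pos: [0.3701, -0.3068, 0.2969]
ee_rot: [-2.954, 0.454, -2.797]
force: [-7.0, -0.8, 8.0]
width: 0.0004
```

Request:
move_arm(
  deltas=[
    [0.4,0,-0.7,0,0,0],
    [0.2,0,-0.4,0,0,0],
    [0,0,0,0,0,0],
    [0,0,0,0,0,0],
    [0,0,0,0,0,0],
  ],
)

```text
t: 5.28
eef_pos: [0.3703, -0.3069, 0.2966]
ee_rot: [-2.953, 0.454, -2.796]
force: [-15.2, 2.1, 19.7]
width: 0.0001
```

Request:
move_arm(
  deltas=[
    [-4.7,0.3,8.8,0,0,0],
    [-9.4,0.6,17.6,0,0,0],
    [-9.4,0.6,17.6,0,0,0],
    [-14,1,26,0,0,0],
    [-9.4,0.6,17.6,0,0,0],
  ],
)

```text
t: 5.7
eef_pos: [0.3234, -0.3034, 0.3847]
ee_rot: [-2.953, 0.454, -2.797]
force: [0.2, -0.7, -1.0]
width: 0.0004
```

```bash
python3 st.py; python3 - <<'E'
from fit import *
s=arm.grab_frame('scene');t=arm.grab_frame('top')
f=lambda i,x,y:cv2.resize(i[y:y+80,x:x+100],None,fx=4,fy=4,interpolation=cv2.INTER_CUBIC)[:,:,::-1]
o=cv2.imread('pics/scene0.png')[:,:,::-1]
cv2.imwrite('pics/p1.png',np.hstack([f(o,160,175),f(s,160,175)]))
E
```

```text
5.7 tcp [ 0.3234 -0.3034  0.3847] z [ 0.4688 -0.0305 -0.8828] y [-0.2548  0.9522 -0.1683] q [-0.3942 -0.1274 -0.556  -0.2409 -0.6899 -0.7244] F [ 0.1589 -0.6518 -0.9629] w 0.0004221111638179296
tips [ 0.4069 -0.3088  0.2276] grasp [ 0.3981 -0.3082  0.2441]
```

View pics/p1.png

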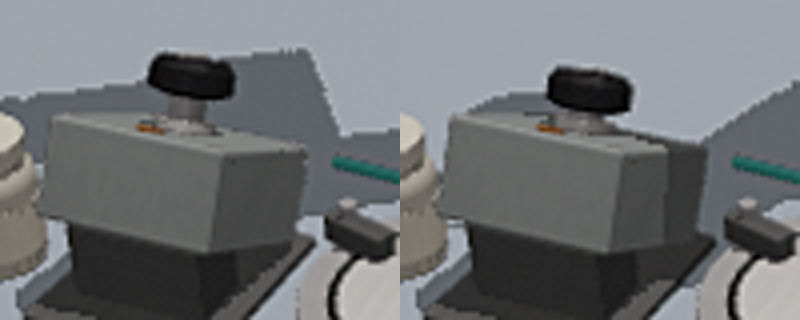

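Right panel: the head sits about 3 px lower with its stem nearly gone, and it stays there with the tool clear, so it's latched. On to the wand.

Request:
move_arm(
  deltas=[
    [12,29,-1,0.185,2.8,0],
    [12,29,-1,0.185,2.8,0],
    [12,29,-1,0.185,2.8,0],
    [12,29,-1,0.185,2.8,0],
    [12,29,-1,0.185,2.8,0],
  ],
)

```text
t: 6.22
eef_pos: [0.3839, -0.157, 0.3774]
ee_rot: [-3.054, 0.225, -2.831]
force: [1.5, -0.3, -0.5]
width: 0.0002
```

Request:
move_arm(
  deltas=[
    [12,29,-1,0.185,2.8,0],
    [12,29,-1,0.185,2.8,0],
    [12,29,-1,0.185,2.8,0],
    [12,29,-1,0.185,2.8,0],
    [12,29,-1,0.185,2.8,0],
  ],
)

```text
t: 6.63
eef_pos: [0.4442, -0.0115, 0.3723]
ee_rot: [3.139, -0.004, -2.84]
force: [0.6, -0.2, 0.5]
width: 0.0005
```

Request:
move_arm(
  deltas=[
    [5,29,-1,0,0,-3],
    [5,29,-1,0,0,-3],
    [5,29,-1,0,0,-3],
    [5,29,-1,0,0,-3],
    [5,29,-1,0,0,-3],
  ],
  claw=0,
)

```text
t: 7.05
eef_pos: [0.4689, 0.1334, 0.3671]
ee_rot: [3.14, -0.002, -3.105]
force: [1.5, -0.4, -0.3]
width: 0.0284
```

Request:
move_arm(
  deltas=[
    [5,29,-1,0,0,-3],
    [5,29,-1,0,0,-3],
    [5,29,-1,0,0,-3],
    [5,29,-1,0,0,-3],
    [5,29,-1,0,0,-3],
  ],
)

```text
t: 7.47
eef_pos: [0.4938, 0.2784, 0.3619]
ee_rot: [3.141, -0.002, 2.916]
force: [1.2, 0.3, -0.2]
width: 0.0617
```

```bash
python3 st.py;  python3 - <<'E'
from fit import *
s=arm.grab_frame('scene');t=arm.grab_frame('top')
f=lambda i,x,y:cv2.resize(i[y:y+120,x:x+120],None,fx=3.3,fy=3.3,interpolation=cv2.INTER_CUBIC)[:,:,::-1]
cv2.imwrite('pics/p2.png',np.hstack([f(s,360,215),f(t,180,170)]))
E
```

```text
7.4667 tcp [0.4938 0.2784 0.3619] z [-0.002   0.0015 -1.    ] y [0.2232 0.9748 0.001 ] q [ 0.8576  0.2148 -0.2902 -0.0029 -1.066  -2.6521] F [ 1.2051  0.3002 -0.1685] w 0.061708131223335724
tips [0.4935 0.2787 0.1839] grasp [0.4935 0.2787 0.2026]
```

View pics/p2.png

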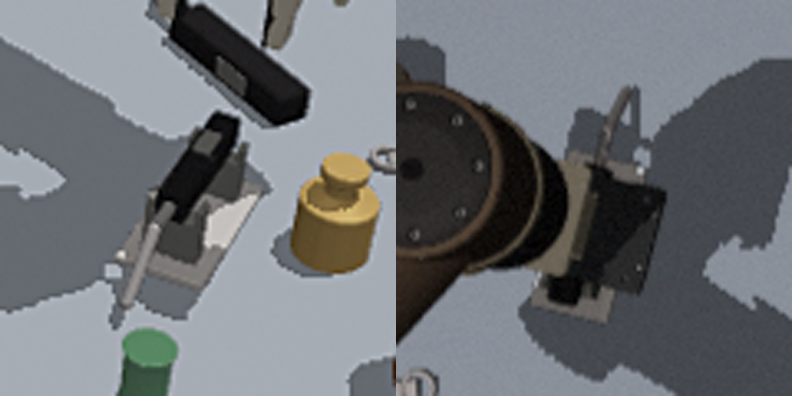

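Request:
move_arm(
  deltas=[
    [-0.2,0.2,-20,0,0,0],
    [-0.2,0.2,-20,0,0,0],
    [-0.2,0.2,-20,0,0,0],
    [-0.2,0.2,-20,0,0,0],
    [-0.2,0.2,-20,0,0,0],
  ],
  claw=100,
)

```text
t: 7.98
eef_pos: [0.4926, 0.2773, 0.2613]
ee_rot: [3.14, -0.002, 2.919]
force: [0.5, 0.5, -0.0]
width: 0.0537
```

Request:
move_arm(
  deltas=[
    [0,0,-15,0,0,0],
    [0,0,-12,0,0,0],
    [0,0,-9,0,0,0],
    [0,0,-5,0,0,0],
    [0,0,-2.5,0,0,0],
  ],
)

```text
t: 8.4
eef_pos: [0.4928, 0.2773, 0.2184]
ee_rot: [3.141, -0.002, 2.919]
force: [-0.6, 0.4, 0.8]
width: 0.0534
```

Request:
move_arm(
  deltas=[
    [0,0,0,0,0,0],
    [0,0,0,0,0,0],
    [0,0,0,0,0,0],
    [0,0,0,0,0,0],
    [0,0,0,0,0,0],
  ],
  claw=255,
  squeeze=35,
)

```text
t: 8.82
eef_pos: [0.493, 0.2773, 0.2199]
ee_rot: [3.14, -0.001, 2.919]
force: [-1.3, -1.9, 2.3]
width: 0.0253
```

Request:
move_arm(
  deltas=[
    [0,0,0,0,0,0],
    [0,0,0,0,0,0],
    [0,0,0,0,0,0],
    [0,0,0,0,0,0],
    [0,0,0,0,0,0],
  ],
)

```text
t: 9.23
eef_pos: [0.493, 0.2774, 0.2198]
ee_rot: [3.14, -0.001, 2.919]
force: [-0.4, -2.1, 6.7]
width: 0.0239
```

```bash
python3 st.py
```

```text
9.2333 tcp [0.493  0.2774 0.2198] z [-0.0008  0.0016 -1.    ] y [0.221  0.9753 0.0014] q [ 0.8578  0.3692 -0.4534 -0.0025 -0.7475 -2.6496] F [-0.3909 -2.1397  6.7324] w 0.023942927549353853
tips [0.4928 0.2776 0.0418] grasp [0.4929 0.2776 0.0605]
```

Request:
move_arm(
  deltas=[
    [0,0,10,0,0,0],
    [0,0,20,0,0,0],
    [0,0,35,0,0,0],
    [0,0,35,0,0,0],
    [0,0,35,0,0,0],
  ],
)

```text
t: 9.65
eef_pos: [0.4927, 0.2772, 0.356]
ee_rot: [3.141, -0.002, 2.919]
force: [-0.2, 1.1, -2.1]
width: 0.0237
```

Request:
move_arm(
  deltas=[
    [0,-8,30,0,0,0],
    [-1.8,-24,20,0,0,1.2],
    [-2,-25,0,0,0,1.3],
    [-2,-26,0,0,0,1.3],
    [-2,-26,0,0,0,1.3],
  ],
)

```text
t: 10.07
eef_pos: [0.4846, 0.1674, 0.4052]
ee_rot: [3.139, -0.001, 3.009]
force: [-0.0, -0.2, -1.3]
width: 0.0238
```

Request:
move_arm(
  deltas=[
    [-2,-26,0,0,0,1.3],
    [-2,-26,0,0,0,1.3],
    [-2,-26,0,0,0,1.3],
    [-2,-26,0,0,0,1.3],
    [-2,-26,0,0,0,1.3],
  ],
)

```text
t: 10.48
eef_pos: [0.4746, 0.0372, 0.4048]
ee_rot: [3.14, -0.001, 3.122]
force: [0.3, -0.2, -1.6]
width: 0.0238
```

Request:
move_arm(
  deltas=[
    [0,-15,0,0,0,1.2],
    [0,-8,0,0,0,0],
    [0,0,0,0,0,0],
    [0,0,0,0,0,0],
    [0,0,0,0,0,0],
  ],
)

```text
t: 10.9
eef_pos: [0.4753, 0.0159, 0.4044]
ee_rot: [3.14, -0.001, -3.141]
force: [-0.4, 1.4, -1.9]
width: 0.0242
```

```bash
python3 st.py;  python3 - <<'E'
from fit import *
s=arm.grab_frame('scene');t=arm.grab_frame('top')
f=lambda i,x,y:cv2.resize(i[y:y+100,x:x+100],None,fx=4,fy=4,interpolation=cv2.INTER_CUBIC)[:,:,::-1]
cv2.imwrite('pics/p3.png',np.hstack([f(s,230,175),f(t,280,160)]))
for c in('scene','top'): print([(d['xy'],d['score']) for d in arm.spot_point('wand_tip',c)])
E
```

```text
10.9 tcp [0.4753 0.0159 0.4044] z [-0.0012  0.0016 -1.    ] y [-0.0002  1.      0.0016] q [ 0.4478  0.0252 -0.41   -0.0022 -1.136  -2.0175] F [-0.4342  1.4343 -1.9203] w 0.024198241536326298
tips [0.475  0.0162 0.2264] grasp [0.4751 0.0162 0.2451]
[([243.6, 210.9], 0.76), ([413.1, 203.7], 0.75), ([306.7, 221.0], 0.65)]
[([430.8, 303.3], 0.92), ([321.4, 266.3], 0.29)]
```

View pics/p3.png

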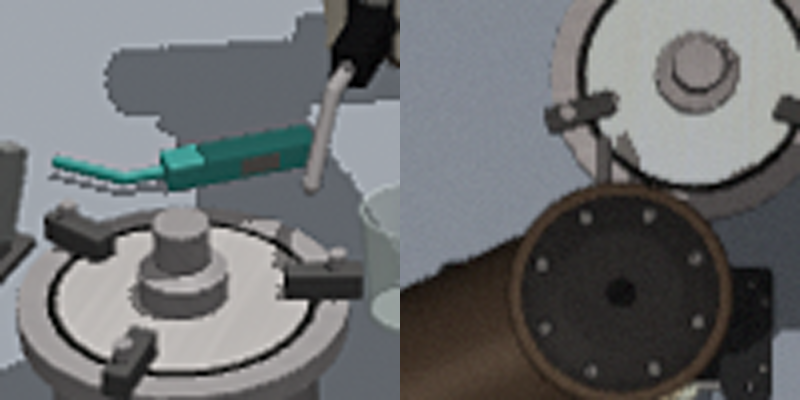

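Scene view: the nose end is at (308,222), just in front of the left clamp. In the top view it is at about (331,194). I'll compare both with the prediction.

```bash
python3 - <<'E'
from fit import *
P=np.array([.6052,.0163,.1986]);print(pix('scene',P),pix('top',P),pix('scene',P+[.003,0,.005]),pix('top',P+[.0035,0,.005]))
print(tri((307.3,221.5),(331,194.5)))
C=np.array([.6563,-.0401])
for f in 181+np.array([-48,-28.8,-9.6,9.6,28.8,48]):
    print(C+.075*np.array([np.cos(np.radians(f)),np.sin(np.radians(f))]))
E
```

```text
[307.0789 224.3192] [331.8223 194.8556] [306.6859 223.133 ] [331.8821 193.2228]
(array([0.6052, 0.0177, 0.2064]), np.float64(0.0017107347283874669))
[0.6052 0.0148]
[ 0.59   -0.0051]
[ 0.5821 -0.0289]
[ 0.5826 -0.0539]
[ 0.5912 -0.0774]
[ 0.6071 -0.0967]
```

Request:
move_arm(
  deltas=[
    [0,-0.5,-8,0,0,0],
    [0,-0.5,-8,0,0,0],
    [0,-0.5,-8,0,0,0],
    [0,0,-8,0,0,0],
    [0,0,-6,0,0,0],
  ],
)

```text
t: 11.52
eef_pos: [0.4749, 0.0138, 0.3648]
ee_rot: [3.141, -0.003, -3.141]
force: [0.0, 0.7, -0.6]
width: 0.0239
```

Request:
move_arm(
  deltas=[
    [0,0,-2,0,0,0],
    [0,0,-1.5,0,0,0],
    [0,0,-1,0,0,0],
    [0,0,0,0,0,0],
    [0,0,0,0,0,0],
  ],
)

```text
t: 11.93
eef_pos: [0.4753, 0.0139, 0.3621]
ee_rot: [3.14, -0.001, -3.141]
force: [0.6, -0.4, -1.0]
width: 0.0235
```

```bash
python3 st.py;  python3 - <<'E'
from fit import *
s=arm.grab_frame('scene');t=arm.grab_frame('top')
f=lambda i,x,y:cv2.resize(i[y:y+50,x:x+50],None,fx=8,fy=8,interpolation=cv2.INTER_CUBIC)[:,:,::-1]
cv2.imwrite('pics/p4.png',np.hstack([f(s,275,200),f(t,310,165)]))
P=np.array([.6052,.0148,.15]);print((pix('scene',P)-[275,200]+.5)*8,(pix('top',P)-[310,165]+.5)*8)
E
```

```text
11.9333 tcp [0.4753 0.0139 0.3621] z [-0.001   0.0015 -1.    ] y [-0.0004  1.      0.0015] q [ 0.4437  0.0615 -0.4749 -0.002  -1.0346 -2.013 ] F [ 0.6286 -0.3695 -0.98  ] w 0.02352792905742782
tips [0.4751 0.0142 0.1841] grasp [0.4751 0.0142 0.2028]
[255.196 338.238] [180.2772 262.8108]
```

View pics/p4.png

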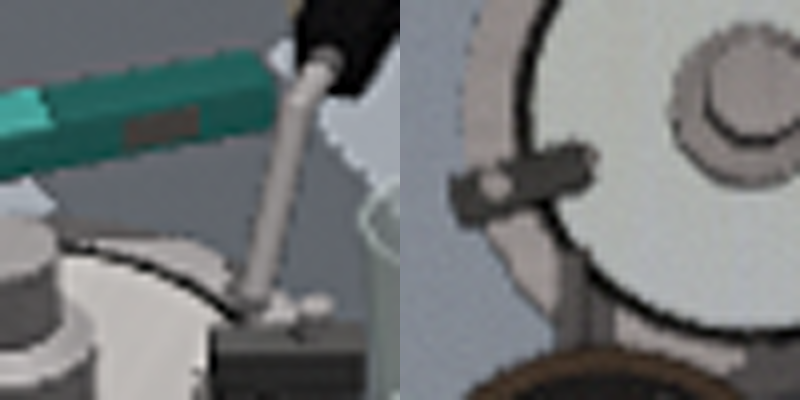

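Request:
move_arm(
  deltas=[
    [0,0.5,-1,0,0,0],
    [0,0,-1,0,0,0],
    [0,0,-1,0,0,0],
    [0,0,-1,0,0,0],
    [0,0,0,0,0,0],
  ],
)

```text
t: 12.45
eef_pos: [0.4751, 0.0144, 0.3576]
ee_rot: [3.14, -0.002, -3.141]
force: [0.5, 0.3, -1.9]
width: 0.024
```

```bash
python3 st.py
```

```text
12.45 tcp [0.4751 0.0144 0.3576] z [-0.0018  0.0012 -1.    ] y [-0.0004  1.      0.0012] q [ 0.4449  0.0659 -0.4814 -0.0022 -1.0246 -2.0141] F [ 0.5216  0.347  -1.8889] w 0.023990482024335468
tips [0.4748 0.0146 0.1796] grasp [0.4748 0.0146 0.1983]
```

Request:
move_arm(
  deltas=[
    [0,0,-0.7,0,0,0],
    [0,0,-0.7,0,0,0],
    [0,0,-0.6,0,0,0],
    [0,0,0,0,0,0],
    [0,0,0,0,0,0],
  ],
)

```text
t: 12.87
eef_pos: [0.4752, 0.0144, 0.3558]
ee_rot: [3.14, -0.001, -3.141]
force: [-0.3, -0.1, -0.5]
width: 0.0237
```

Request:
move_arm(
  deltas=[
    [0,0,-0.7,0,0,0],
    [0,0,-0.7,0,0,0],
    [0,0,-0.6,0,0,0],
    [0,0,0,0,0,0],
    [0,0,0,0,0,0],
  ],
)

```text
t: 13.28
eef_pos: [0.4753, 0.0144, 0.3541]
ee_rot: [3.14, -0.001, -3.141]
force: [-1.6, -0.5, 3.5]
width: 0.0234
```

Request:
move_arm(
  deltas=[
    [0,0.4,1,0,0,0],
    [0,0,1,0,0,0],
    [0,0,0.3,0,0,0],
    [0,0,0,0,0,0],
    [0,0,0,0,0,0],
  ],
)

```text
t: 13.7
eef_pos: [0.475, 0.0148, 0.3558]
ee_rot: [3.14, -0.002, -3.141]
force: [-0.9, -0.3, -1.6]
width: 0.0238
```

Request:
move_arm(
  deltas=[
    [-1.69,-1.86,0,0,0,0],
    [-1.69,-1.86,0,0,0,0],
    [-1.69,-1.86,0,0,0,0],
    [-1.69,-1.86,0,0,0,0],
    [-1.69,-1.86,0,0,0,0],
  ],
)

```text
t: 14.12
eef_pos: [0.4665, 0.0053, 0.3561]
ee_rot: [3.14, -0.001, -3.141]
force: [0.6, 0.6, -1.5]
width: 0.0239
```

Request:
move_arm(
  deltas=[
    [-1.35,-2.12,0,0,0,0],
    [-1.35,-2.12,0,0,0,0],
    [-1.35,-2.12,0,0,0,0],
    [-1.35,-2.12,0,0,0,0],
    [-1.35,-2.12,0,0,0,0],
  ],
)

```text
t: 14.53
eef_pos: [0.4598, -0.0053, 0.3561]
ee_rot: [3.14, -0.001, -3.141]
force: [-0.1, 0.2, -1.8]
width: 0.0237
```

Request:
move_arm(
  deltas=[
    [-0.98,-2.31,0,0,0,0],
    [-0.98,-2.31,0,0,0,0],
    [-0.98,-2.31,0,0,0,0],
    [-0.98,-2.31,0,0,0,0],
    [-0.98,-2.31,0,0,0,0],
  ],
)

```text
t: 14.95
eef_pos: [0.455, -0.0169, 0.3561]
ee_rot: [3.14, -0.001, -3.141]
force: [-0.2, 0.5, -1.3]
width: 0.0236
```

Request:
move_arm(
  deltas=[
    [-0.58,-2.44,0,0,0,0],
    [-0.58,-2.44,0,0,0,0],
    [-0.58,-2.44,0,0,0,0],
    [-0.58,-2.44,0,0,0,0],
    [-0.58,-2.44,0,0,0,0],
  ],
)

```text
t: 15.37
eef_pos: [0.4521, -0.0291, 0.3561]
ee_rot: [3.14, -0.001, -3.141]
force: [0.1, -0.1, -1.3]
width: 0.0242
```

```bash
python3 st.py;  python3 - <<'E'
from fit import *
s=arm.grab_frame('scene');t=arm.grab_frame('top')
f=lambda i,x,y:cv2.resize(i[y:y+50,x:x+50],None,fx=8,fy=8,interpolation=cv2.INTER_CUBIC)[:,:,::-1]
cv2.imwrite('pics/p5.png',np.hstack([f(s,265,200),f(t,320,175)]))
P=np.array([.5821,-.0289,.15]);print((pix('scene',P)-[265,200]+.5)*8,(pix('top',P)-[320,175]+.5)*8)
E
```

```text
15.3667 tcp [ 0.4521 -0.0291  0.3561] z [-0.0014  0.0013 -1.    ] y [-0.0004  1.      0.0013] q [ 0.3721  0.0277 -0.526  -0.002  -1.0179 -1.9413] F [ 0.111  -0.0784 -1.3388] w 0.024170586337695685
tips [ 0.4519 -0.0288  0.1781] grasp [ 0.4519 -0.0289  0.1968]
[219.4559 271.5529] [231.9353 254.8576]
```

View pics/p5.png

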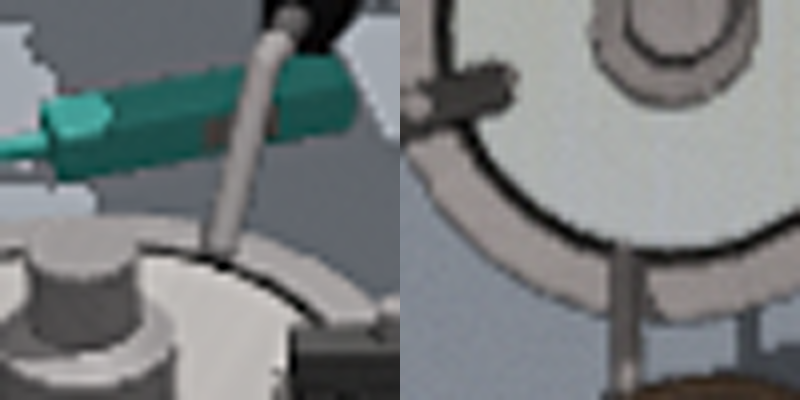

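Both views show the nose end on the black line. In the top crop it is at about (627,248), on or just inside the line. Continuing the sweep.

Request:
move_arm(
  deltas=[
    [-0.4,-2.5,0,0,0,0],
    [-0.3,-2.5,0,0,0,0],
    [-0.2,-2.5,0,0,0,0],
    [-0.2,-2.5,0,0,0,0],
    [-0.2,-2.5,0,0,0,0],
  ],
)

```text
t: 15.88
eef_pos: [0.4508, -0.0416, 0.3561]
ee_rot: [3.14, -0.001, -3.141]
force: [-0.3, -0.2, -1.1]
width: 0.0234
```

Request:
move_arm(
  deltas=[
    [0.25,-2.5,0,0,0,0],
    [0.25,-2.5,0,0,0,0],
    [0.25,-2.5,0,0,0,0],
    [0.25,-2.5,0,0,0,0],
    [0.25,-2.5,0,0,0,0],
  ],
)

```text
t: 16.3
eef_pos: [0.4522, -0.0541, 0.3561]
ee_rot: [3.14, -0.001, -3.141]
force: [0.5, 0.2, -1.8]
width: 0.0236
```

Request:
move_arm(
  deltas=[
    [0.67,-2.42,0,0,0,0],
    [0.67,-2.42,0,0,0,0],
    [0.67,-2.42,0,0,0,0],
    [0.67,-2.42,0,0,0,0],
    [0.67,-2.42,0,0,0,0],
  ],
)

```text
t: 16.72
eef_pos: [0.4556, -0.0662, 0.3561]
ee_rot: [3.14, -0.001, -3.141]
force: [0.5, -0.1, -1.4]
width: 0.024
```

Request:
move_arm(
  deltas=[
    [1.06,-2.27,0,0,0,0],
    [1.06,-2.27,0,0,0,0],
    [1.06,-2.27,0,0,0,0],
    [1.06,-2.27,0,0,0,0],
    [1.06,-2.27,0,0,0,0],
  ],
)

```text
t: 17.13
eef_pos: [0.4609, -0.0775, 0.3561]
ee_rot: [3.14, -0.002, -3.141]
force: [0.9, -0.7, -1.6]
width: 0.0237
```

Request:
move_arm(
  deltas=[
    [1.43,-2.07,0,0,0,0],
    [1.43,-2.07,0,0,0,0],
    [1.43,-2.07,0,0,0,0],
    [1.43,-2.07,0,0,0,0],
    [1.43,-2.07,0,0,0,0],
  ],
)

```text
t: 17.55
eef_pos: [0.4681, -0.0878, 0.3561]
ee_rot: [3.14, -0.001, -3.141]
force: [-0.6, 0.0, -2.2]
width: 0.0235
```

Request:
move_arm(
  deltas=[
    [1.75,-1.8,0,0,0,0],
    [1.75,-1.8,0,0,0,0],
    [1.75,-1.8,0,0,0,0],
    [1.75,-1.8,0,0,0,0],
    [1.75,-1.8,0,0,0,0],
  ],
)

```text
t: 17.97
eef_pos: [0.4769, -0.0968, 0.3561]
ee_rot: [3.14, -0.001, -3.141]
force: [0.1, 0.7, -2.1]
width: 0.0236
```

Request:
move_arm(
  deltas=[
    [0.9,-0.8,0,0,0,0],
    [0,0,0,0,0,0],
    [0,0,0,0,0,0],
    [0,0,0,0,0,0],
    [0,0,0,0,0,0],
  ],
)

```text
t: 18.38
eef_pos: [0.4775, -0.0974, 0.3561]
ee_rot: [3.14, -0.001, -3.141]
force: [0.2, 0.1, -2.0]
width: 0.0238
```

```bash
python3 st.py;  python3 - <<'E'
from fit import *
s=arm.grab_frame('scene');t=arm.grab_frame('top')
f=lambda i,x,y:cv2.resize(i[y:y+50,x:x+50],None,fx=8,fy=8,interpolation=cv2.INTER_CUBIC)[:,:,::-1]
cv2.imwrite('pics/p6.png',np.hstack([f(s,235,200),f(t,345,170)]))
P=np.array([.6071,-.0967,.15]);print((pix('scene',P)-[235,200]+.5)*8,(pix('top',P)-[345,170]+.5)*8)
E
```

```text
18.3833 tcp [ 0.4775 -0.0974  0.3561] z [-0.0014  0.0013 -1.    ] y [-0.0006  1.      0.0013] q [ 0.2027  0.0881 -0.4603 -0.0018 -1.0235 -1.7719] F [ 0.2138  0.064  -2.0208] w 0.023779906623500876
tips [ 0.4773 -0.0971  0.1781] grasp [ 0.4773 -0.0972  0.1968]
[216.5045 276.7843] [238.5552 223.0479]
```

View pics/p6.png

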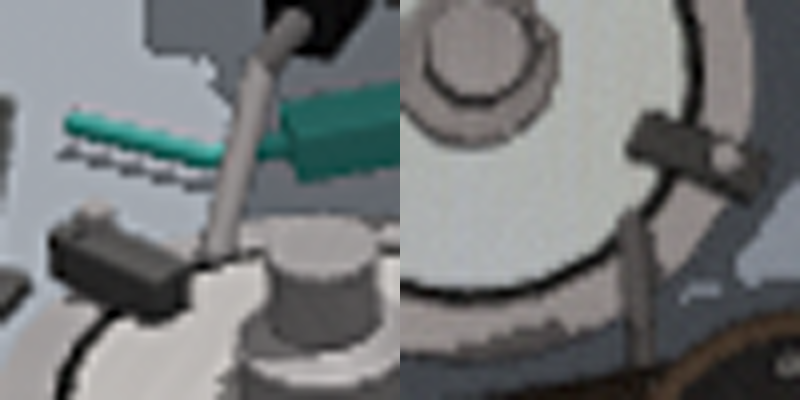

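The nose is at the right end of the line, just short of the right clamp (top crop about (632,210)). Lifting and carrying the wand back.

Request:
move_arm(
  deltas=[
    [-1,0,5,0,0,0],
    [-1,0,12,0,0,0],
    [-1,0,15,0,0,0],
    [-1,2,16,0,0,0],
    [-1,8,12,0,0,0],
  ],
)

```text
t: 18.9
eef_pos: [0.4725, -0.0878, 0.4177]
ee_rot: [3.141, -0.0, 3.142]
force: [0.6, 1.1, -2.0]
width: 0.0239
```

Request:
move_arm(
  deltas=[
    [0,20,0,0,0,0],
    [0,25,0,0,0,0],
    [0,27,0,0,0,0],
    [0,27,0,0,0,0],
    [0,27,0,0,0,0],
  ],
)

```text
t: 19.32
eef_pos: [0.4722, 0.0396, 0.4168]
ee_rot: [3.14, -0.001, -3.141]
force: [0.6, -0.9, -1.1]
width: 0.0235
```

Request:
move_arm(
  deltas=[
    [2,27,0,0,0,-1.3],
    [2,27,0,0,0,-1.3],
    [2,27,0,0,0,-1.3],
    [2,27,0,0,0,-1.3],
    [2,27,0,0,0,-1.3],
  ],
)

```text
t: 19.73
eef_pos: [0.4823, 0.1749, 0.4167]
ee_rot: [3.14, -0.001, 3.028]
force: [0.2, -0.3, -2.0]
width: 0.024
```

Request:
move_arm(
  deltas=[
    [3,27,0,0,0,-1.3],
    [3,25,0,0,0,-1.3],
    [3,22,0,0,0,-1.3],
    [2,18,0,0,0,-1.3],
    [0,12,0,0,0,-1],
  ],
)

```text
t: 20.15
eef_pos: [0.4937, 0.2794, 0.4162]
ee_rot: [3.14, -0.001, 2.92]
force: [0.6, -0.2, -1.3]
width: 0.024
```

Request:
move_arm(
  deltas=[
    [0,0,-5,0,0,0],
    [0,0,-12,0,0,0],
    [0,0,-15,0,0,0],
    [0,0,-15,0,0,0],
    [0,0,-10,0,0,0],
  ],
)

```text
t: 20.57
eef_pos: [0.4931, 0.2769, 0.3578]
ee_rot: [3.141, -0.002, 2.92]
force: [-1.1, -0.3, -1.9]
width: 0.0235
```

```bash
python3 st.py
```

```text
20.5667 tcp [0.4931 0.2769 0.3578] z [-0.0023  0.0008 -1.    ] y [0.2194 0.9756 0.0002] q [ 0.8568  0.2162 -0.2985 -0.0026 -1.057  -2.6474] F [-1.1444 -0.3062 -1.8541] w 0.023484228324676955
tips [0.4927 0.277  0.1798] grasp [0.4927 0.277  0.1985]
```

Request:
move_arm(
  deltas=[
    [0,0.2,-18,0,0,0],
    [0,0.2,-24,0,0,0],
    [0,0.2,-26,0,0,0],
    [0,0,-24,0,0,0],
    [0,0,-14,0,0,0],
  ],
)

```text
t: 20.98
eef_pos: [0.4929, 0.2772, 0.2508]
ee_rot: [-3.141, -0.003, 2.92]
force: [-0.7, -0.0, -0.7]
width: 0.0237
```

Request:
move_arm(
  deltas=[
    [0,0,-5,0,0,0],
    [0,0,-5,0,0,0],
    [0,0,-5,0,0,0],
    [0,0,-4,0,0,0],
    [0,0,-3,0,0,0],
  ],
)

```text
t: 21.4
eef_pos: [0.4938, 0.2783, 0.2315]
ee_rot: [3.139, -0.001, 2.92]
force: [0.0, -0.3, -1.6]
width: 0.0236
```

Request:
move_arm(
  deltas=[
    [0,0,-3,0,0,0],
    [0,0,-2,0,0,0],
    [0,0,-2,0,0,0],
    [0,0,-1,0,0,0],
    [0,0,0,0,0,0],
  ],
)

```text
t: 21.82
eef_pos: [0.4935, 0.2782, 0.223]
ee_rot: [3.14, -0.002, 2.92]
force: [0.1, -1.2, -0.5]
width: 0.024
```

```bash
python3 st.py
```

```text
21.8167 tcp [0.4935 0.2782 0.223 ] z [-0.0012  0.0015 -1.    ] y [0.2194 0.9756 0.0011] q [ 0.8579  0.3662 -0.4484 -0.0028 -0.756  -2.6479] F [ 0.1339 -1.2175 -0.4994] w 0.023988818253989606
tips [0.4933 0.2784 0.045 ] grasp [0.4933 0.2784 0.0637]
```

Request:
move_arm(
  deltas=[
    [0,0,-1,0,0,0],
    [0,0,-1,0,0,0],
    [0,0,-1,0,0,0],
    [0,0,0,0,0,0],
    [0,0,0,0,0,0],
  ],
)

```text
t: 22.23
eef_pos: [0.4936, 0.2782, 0.2201]
ee_rot: [3.14, -0.001, 2.92]
force: [-1.0, 0.7, -2.0]
width: 0.0237
```

Request:
move_arm(
  deltas=[
    [0,0,0,0,0,0],
    [0,0,0,0,0,0],
    [0,0,0,0,0,0],
    [0,0,0,0,0,0],
    [0,0,0,0,0,0],
  ],
  claw=100,
)

```text
t: 22.65
eef_pos: [0.4936, 0.2782, 0.2202]
ee_rot: [3.14, -0.001, 2.92]
force: [0.1, 0.2, -0.4]
width: 0.0505
```

Request:
move_arm(
  deltas=[
    [0,0,0,0,0,0],
    [0,0,0,0,0,0],
    [0,0,0,0,0,0],
    [0,0,0,0,0,0],
    [0,0,0,0,0,0],
  ],
)

```text
t: 23.07
eef_pos: [0.4936, 0.2782, 0.2201]
ee_rot: [3.14, -0.001, 2.92]
force: [-0.5, 0.6, -0.8]
width: 0.0529
```

Request:
move_arm(
  deltas=[
    [0,0,10,0,0,0],
    [0,0,25,0,0,0],
    [0,0,35,0,0,0],
    [0,0,35,0,0,0],
    [0,0,35,0,0,0],
  ],
)

```text
t: 23.48
eef_pos: [0.4933, 0.2779, 0.3625]
ee_rot: [3.14, -0.001, 2.92]
force: [1.2, -0.1, -1.3]
width: 0.053
```

```bash
python3 st.py
```

```text
23.4833 tcp [0.4933 0.2779 0.3625] z [-0.001   0.0015 -1.    ] y [0.2193 0.9757 0.0012] q [ 0.8579  0.2129 -0.2917 -0.0019 -1.0658 -2.6489] F [ 1.2022 -0.0869 -1.2674] w 0.0530312837215773
tips [0.4932 0.2781 0.1845] grasp [0.4932 0.2781 0.2032]
```

Request:
move_arm(
  deltas=[
    [-4,-29,1,0,0,3],
    [-4,-29,1,0,0,3],
    [-4,-29,1,0,0,3],
    [-4,-29,1,0,0,3],
    [-4,-29,1,0,0,3],
  ],
)

```text
t: 23.9
eef_pos: [0.473, 0.1318, 0.3661]
ee_rot: [3.14, -0.001, -3.098]
force: [0.2, -0.7, 0.6]
width: 0.0533
```

Request:
move_arm(
  deltas=[
    [-4,-29,1,0,0,3],
    [-4,-29,1,0,0,3],
    [-4,-29,1,0,0,3],
    [-4,-29,1,0,0,3],
    [-4,-29,1,0,0,3],
  ],
)

```text
t: 24.32
eef_pos: [0.4529, -0.0132, 0.3712]
ee_rot: [3.14, -0.0, -2.836]
force: [0.6, 0.3, -0.3]
width: 0.0534
```

Request:
move_arm(
  deltas=[
    [-11,-29,-1,-0.185,-2.8,0],
    [-11,-29,-1,-0.185,-2.8,0],
    [-11,-29,-1,-0.185,-2.8,0],
    [-11,-29,-1,-0.185,-2.8,0],
    [-11,-29,-1,-0.185,-2.8,0],
  ],
  claw=0,
)

```text
t: 24.73
eef_pos: [0.3974, -0.158, 0.366]
ee_rot: [-3.051, 0.23, -2.828]
force: [0.8, 0.1, 0.1]
width: 0.0814
```

Request:
move_arm(
  deltas=[
    [-11,-29,-1,-0.185,-2.8,0],
    [-11,-29,-1,-0.185,-2.8,0],
    [-11,-29,-1,-0.185,-2.8,0],
    [-11,-29,-1,-0.185,-2.8,0],
    [-11,-29,-1,-0.185,-2.8,0],
  ],
)

```text
t: 25.15
eef_pos: [0.3424, -0.3027, 0.3612]
ee_rot: [-2.95, 0.456, -2.793]
force: [0.4, -0.3, 0.0]
width: 0.0878
```

```bash
python3 st.py;  python3 - <<'E'
from fit import *
t=arm.grab_frame('top');s=arm.grab_frame('scene')
b=(218,212,36,55); m=dark('top',t,b,50); print('wand',fit(wandbox,[.49,.275,-.22],{'top':(b,m)},[.01,.01,.1]))
f=lambda i,x,y:cv2.resize(i[y:y+100,x:x+100],None,fx=4,fy=4,interpolation=cv2.INTER_CUBIC)[:,:,::-1]
cv2.imwrite('pics/p7.png',np.hstack([f(s,360,225),f(t,185,170)]))
E
```

```text
25.15 tcp [ 0.3424 -0.3027  0.3612] z [ 0.4714 -0.0316 -0.8813] y [-0.2564  0.9513 -0.1712] q [-0.3719 -0.0782 -0.5723 -0.2472 -0.6185 -0.7265] F [ 0.4254 -0.3395  0.0345] w 0.0878237043985478
tips [ 0.4263 -0.3083  0.2043] grasp [ 0.4175 -0.3077  0.2208]
wand (array([ 0.4922,  0.282 , -0.2226]), np.float64(0.09250630945447491))
```

View pics/p7.png

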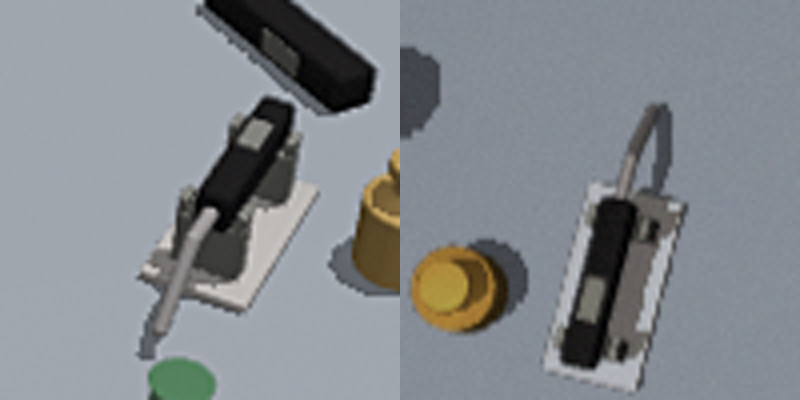

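The wand lies between the lips of both saddles with its nose forward. Now I'll grip the mushroom head.

Request:
move_arm(
  deltas=[
    [4.7,-1,-10,0,0,0],
    [4.7,-1,-10,0,0,0],
    [4.7,-1,-10,0,0,0],
    [4.7,-1,-10,0,0,0],
    [4.7,-1,-10,0,0,0],
  ],
)

```text
t: 25.67
eef_pos: [0.3682, -0.3057, 0.3086]
ee_rot: [-2.954, 0.452, -2.793]
force: [1.0, -0.2, 0.9]
width: 0.0875
```

Request:
move_arm(
  deltas=[
    [4.5,0,-10,0,0,0],
    [4.5,0,-10,0,0,0],
    [4,0,-9,0,0,0],
    [3,0,-7,0,0,0],
    [1.5,0,-4,0,0,0],
  ],
)

```text
t: 26.08
eef_pos: [0.3849, -0.3066, 0.2688]
ee_rot: [-2.955, 0.452, -2.796]
force: [-0.3, 0.6, 0.1]
width: 0.0874
```

```bash
python3 st.py
```

```text
26.0833 tcp [ 0.3849 -0.3066  0.2688] z [ 0.4667 -0.0295 -0.8839] y [-0.2567  0.9519 -0.1673] q [-0.3547  0.1138 -0.5965 -0.3415 -0.413  -0.6309] F [-0.2593  0.6234  0.142 ] w 0.08742137134149879
tips [ 0.468  -0.3119  0.1114] grasp [ 0.4593 -0.3114  0.128 ]
```

Request:
move_arm(
  deltas=[
    [0,-1,0,0,0,0],
    [0,0,0,0,0,0],
    [0,0,0,0,0,0],
    [0,0,0,0,0,0],
    [0,0,0,0,0,0],
  ],
  claw=255,
  squeeze=20,
)

```text
t: 26.5
eef_pos: [0.3849, -0.3085, 0.2712]
ee_rot: [-2.95, 0.455, -2.795]
force: [2.1, -10.3, 2.4]
width: 0.0598
```

Request:
move_arm(
  deltas=[
    [0,0,0,0,0,0],
    [0,0,0,0,0,0],
    [0,0,0,0,0,0],
    [0,0,0,0,0,0],
    [0,0,0,0,0,0],
  ],
)

```text
t: 26.92
eef_pos: [0.3853, -0.3091, 0.2716]
ee_rot: [-2.949, 0.455, -2.794]
force: [2.0, -7.6, 0.1]
width: 0.0573
```

```bash
python3 st.py
```

```text
26.9167 tcp [ 0.3853 -0.3091  0.2716] z [ 0.4711 -0.0334 -0.8814] y [-0.2548  0.9515 -0.1723] q [-0.3592  0.1114 -0.5924 -0.3407 -0.4138 -0.6278] F [ 2.0005 -7.6269  0.0532] w 0.057273977080428175
tips [ 0.4692 -0.315   0.1147] grasp [ 0.4604 -0.3144  0.1312]
```

Request:
move_arm(
  deltas=[
    [0,-1.5,0,0,0,0],
    [0,0,0,1.88,-0.13,-3.53],
    [0,0,0,1.88,-0.13,-3.53],
    [0,0,0,1.88,-0.13,-3.53],
    [0,0,0,1.88,-0.13,-3.53],
  ],
)

```text
t: 27.33
eef_pos: [0.3854, -0.3103, 0.2716]
ee_rot: [-3.094, 0.49, -3.109]
force: [1.3, -6.2, 2.2]
width: 0.0576
```

Request:
move_arm(
  deltas=[
    [0,0,0,1.88,-0.13,-3.53],
    [0,0,0,1.88,-0.13,-3.53],
    [0,0,0,1.88,-0.13,-3.53],
    [0,0,0,1.88,-0.13,-3.53],
    [0,0,0,1.88,-0.13,-3.53],
  ],
)

```text
t: 27.75
eef_pos: [0.3852, -0.311, 0.2717]
ee_rot: [3.005, 0.476, 2.78]
force: [-1.8, -11.7, 1.2]
width: 0.057
```

```bash
python3 st.py
```

```text
27.75 tcp [ 0.3852 -0.311   0.2717] z [ 0.4727 -0.0332 -0.8806] y [0.2924 0.9486 0.1212] q [-0.3655  0.1131 -0.5875 -0.3473 -0.4172 -1.248 ] F [ -1.8312 -11.6875   1.1565] w 0.05699990289524939
tips [ 0.4693 -0.3169  0.115 ] grasp [ 0.4604 -0.3163  0.1314]
```

Request:
move_arm(
  deltas=[
    [0,-1.5,0,1.88,-0.13,-3.53],
    [0,-1,0,1.88,-0.13,-3.53],
    [0,0,0,1.88,-0.13,-3.53],
    [0,0,0,1.88,-0.13,-3.53],
    [0,0,0,1.88,-0.13,-3.53],
  ],
)

```text
t: 28.17
eef_pos: [0.3849, -0.3126, 0.2712]
ee_rot: [2.842, 0.398, 2.403]
force: [-1.3, -4.7, 2.3]
width: 0.0572
```

Request:
move_arm(
  deltas=[
    [0,0,0,1.88,-0.13,-3.53],
    [0,0,0,0,0,0],
    [0,0,0,0,0,0],
    [0,0,0,0,0,0],
    [0,0,0,0,0,0],
  ],
)

```text
t: 28.58
eef_pos: [0.3848, -0.3127, 0.2712]
ee_rot: [2.816, 0.378, 2.334]
force: [-2.0, -5.1, 2.2]
width: 0.0575
```

```bash
python3 st.py
```

```text
28.5833 tcp [ 0.3848 -0.3127  0.2712] z [ 0.4726 -0.0315 -0.8807] y [0.603  0.7403 0.2971] q [-0.3722  0.1159 -0.5822 -0.3552 -0.4223 -1.6515] F [-2.0472 -5.0506  2.2167] w 0.05752838978740033
tips [ 0.4689 -0.3183  0.1144] grasp [ 0.46   -0.3177  0.1309]
```

Request:
move_arm(
  deltas=[
    [0,0,0,0,0,0],
    [0,0,0,0,0,0],
    [0,0,0,0,0,0],
    [0,0,0,0,0,0],
    [0,0,0,0,0,0],
  ],
  claw=0,
)

```text
t: 29.0
eef_pos: [0.3845, -0.3117, 0.2701]
ee_rot: [2.816, 0.374, 2.335]
force: [0.3, 0.5, 0.1]
width: 0.0842
```

Request:
move_arm(
  deltas=[
    [0,0,0,0,0,0],
    [-2.4,0,4.4,0,0,0],
    [-5,0,9,0,0,0],
    [-7,0,13,0,0,0],
    [-9,0.6,17.6,0,0,0],
  ],
)

```text
t: 29.42
eef_pos: [0.3606, -0.3111, 0.3143]
ee_rot: [2.817, 0.373, 2.335]
force: [-0.0, -0.7, 0.2]
width: 0.0873
```

Request:
move_arm(
  deltas=[
    [-9,0.6,17.6,0,0,0],
    [-9,0.6,17.6,0,0,0],
    [-9,0.6,17.6,0,0,0],
    [-9,0.6,17.6,0,0,0],
    [0,0,0,0,0,0],
  ],
)

```text
t: 29.83
eef_pos: [0.3241, -0.3091, 0.3891]
ee_rot: [2.815, 0.381, 2.334]
force: [0.4, 0.3, 0.7]
width: 0.0877
```

```bash
python3 st.py;  python3 - <<'E'
from fit import *
s=arm.grab_frame('scene')
f=lambda i,x,y:cv2.resize(i[y:y+80,x:x+100],None,fx=4,fy=4,interpolation=cv2.INTER_CUBIC)[:,:,::-1]
o=cv2.imread('pics/scene0.png')[:,:,::-1]
cv2.imwrite('pics/p8.png',np.hstack([f(o,160,175),f(s,160,175)]))
E
```

```text
29.8333 tcp [ 0.3241 -0.3091  0.3891] z [ 0.4754 -0.0328 -0.8791] y [0.6019 0.7409 0.2979] q [-0.4113 -0.1232 -0.5392 -0.2515 -0.6984 -1.748 ] F [0.4011 0.2905 0.7291] w 0.08768375659701293
tips [ 0.4087 -0.3149  0.2326] grasp [ 0.3998 -0.3143  0.249 ]
```

View pics/p8.png

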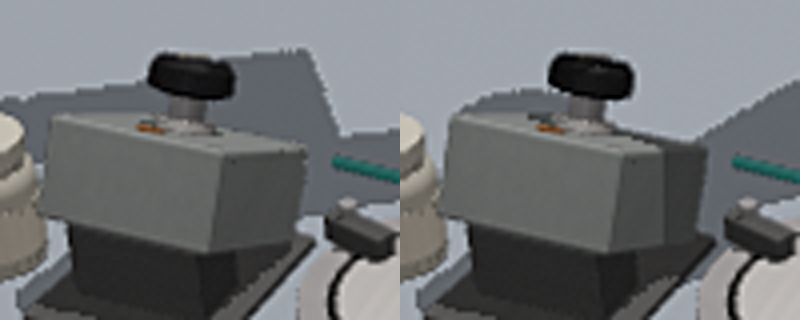

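The button is back up, matching the first picture, and the arm is clear of everything. Handing in.

```bash
python3 -c "
from station import arm
print(arm.job_done())"
```

```text
the job is handed in; nothing more can be done
None
```

I did the whole job in order and handed it in at about 30 s of the 72 s allowed; `job_done()` gave no verdict. I pressed the stop until it latched, took the wand, swept the gasket line from left to right, laid the wand back, and turned the stop to release it.

What the last checks showed:
- **Stop latch:** I pushed it to the bottom of its stroke, which took about 25 N. A picture with the tool clear showed it staying down.
- **Sweep:** The tip ran about 1–2 mm above the line at 3 cm/s, starting from a light touch of about 4–5 N on the vessel. Pictures at the middle and at the end showed the nose on the line or up to about 3 mm inside it. At the left end a clamp hid the tip, so the only direct evidence there is that touch.
- **Wand in its rest:** It lies between the lips of both saddles, nose forward. Its fitted position was about 3 mm sideways from where it started, within the 8 mm allowed.
- **Stop release:** I turned the head 60° clockwise. After I let go, the last picture matched the first one, so the button is up. The gripper was open and clear of everything.

Two things disagreed slightly. The cameras put the tip about 5–8 mm higher than I calculated, but the touch showed my figure was right to about 1 mm. The gripper also centred itself on the stop head about 5 mm to the right of where I had measured it, with side forces up to about 12 N.

I did not measure the bystanders again at the end.

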